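Fit and lock the hub on the sample spinner

TASK

Pull the spinner's red lock knob fully out, lower the bare metal hub gently over the spinner's upright shaft, flange down, until it sits flat on the seat, then push the knob fully home so that its bolt locks over the hub's flange. Set the hub down rather than dropping it, do not force it, and leave the blue hub, the vial, the brown bottle and the timer where they stand.

Things in the scene. Friction and masses are not known exactly. Their poses are not given: they have to be found in the camera images.
- spinner: White drive unit of a sample spinner, fixed to the bench, yawed up to 0.5 rad. Origin: on the bench under the axis of its upright dark steel shaft; z up; -x is its front, where the red knob is. Case x -62 to 54, y -62 to 62 mm, top at z 44. Steel seat disc, diameter 62, top at z 49; the shaft, diameter 18, rises to z 109, its last 6 mm taper to 11. Bolt guide 18 x 40 mm at x -53, up to z 71.
- shaft_top (a point): Centre of the shaft's top end, 109 mm above the bench
- seat (a point): Point on the shaft axis at the height of the seat, 49 mm above the bench
- lock_knob (a joint): Slide of knob and bolt: 0 home, 0.025 m fully out (along the unit's -x). An over-centre spring (4 N) holds it at either end and snaps it to the nearer end. The bolt is a flat steel tongue 13 mm wide, z 59 to 64 mm; its tip is 21 mm from the shaft axis at home, over the seated hub's flange (top at z 57), and 46 mm when out. While it is home a hub cannot reach the seat.
- lock_knob_grip (a point): Centre of the red round pull knob (moves with it): diameter 26 mm, 18 mm long along the unit's x, on a 10 mm stem; 61.5 mm above the bench, 95 mm in front of the shaft axis at home, 120 mm when out. Can be pinched from above across the unit's y.
- metal_hub: Bare aluminium hub, loose, about 150 g, upright on its flange: flange diameter 52, 8 mm thick, barrel above it diameter 34, total height 50 mm, through bore 21 mm (1.5 mm clearance a side on the shaft). Origin: centre of its underside; z up the bore. Stands on the bench right of the unit; it and the blue hub may have swapped places.
- blue_hub: Blue plastic hub of the same outer shape with a bore of only 12 mm, which does not fit; origin at the centre of its underside. Bystander.
- vial: Small glass vial with a white cap, diameter 23, height 51 mm; origin at the centre of its underside. Bystander.
- brown_bottle: Small brown bottle with a white cap, diameter 40, height 78 mm; origin at the centre of its underside. Bystander.
- timer: White countdown timer lying flat, 62 x 68 x 19 mm; origin at the centre of its underside. Bystander.
Mind the look-alikes: they are no part of the job. There is more than one size of the spinner; the job needs the larger. Leave any orange look-alike of the metal_hub alone.

How it is judged (in metres and radians):
On the way, in this order (a step that is already met when the one before it is completed fails the run):
1. the lock knob is fully out (value of joint lock_knob above 0.021 m), for 0.2 s.
2. the metal hub sits flat on the seat, over the shaft, with the knob still out (z of metal_hub in the frame of spinner between 0.046 and 0.0515 m and horizontal distance between metal_hub and seat below 0.004 m and angle between metal_hub's own z axis and vertical below 0.06 rad and value of joint lock_knob above 0.018 m), for 0.2 s.
At the end, for the whole second after the job is handed in: The metal hub is on the shaft, upright (within 0.06 rad), within 4 mm of the shaft axis, its underside on the seat (46 to 51.5 mm above the bench) and at rest; the lock knob is home (within 3 mm); the blue hub, vial, brown bottle and timer are within 30 mm of where they stood (z of metal_hub in the frame of spinner between 0.046 and 0.0515 m and horizontal distance between metal_hub and seat below 0.004 m and angle between metal_hub's own z axis and vertical below 0.06 rad and value of joint lock_knob below 0.003 m and linear speed of metal_hub below 0.01 m/s and angular speed of metal_hub below 0.1 rad/s and distance of each of blue_hub, vial, brown_bottle, timer from where it was at the start of the episode below 0.03 m); the robot touches nothing.
It fails at once if the blue hub, the vial, the brown bottle or the timer is shifted by more than 30 mm (distance of any of blue_hub, vial, brown_bottle, timer from where it was at the start of the episode above 0.03 m).
It fails at once if the metal hub is forced on the spinner (over 40 N between them) (contact force between metal_hub and spinner above 40 N).
It fails at once if the metal hub is dropped down the shaft (faster than 0.4 m/s, a fall of about 8 mm, while on the shaft) (linear speed of metal_hub above 0.4 m/s and horizontal distance between metal_hub and seat below 0.01 m and z of metal_hub in the frame of spinner below 0.1 m).
It also fails if it takes over 59 s, if anything falls off the work surface, if the arm or the gripper's body presses on something with over 40 N, if the wrist force passes 120 N, or if a joint passes its speed limit or range.

ROBOT

A 6-joint arm with a two-finger parallel gripper is mounted at the origin on the work surface; the furniture and walls round the work are solid. World frame = base frame: x ahead of the robot, y to its left, z up, the work surface at z = 0. Lengths are in mm, angles in rad, forces in N, time in s.
With the tool pointing down it reaches from about 300 to 775 mm from the base axis. Payload 14.6 kg.
Tool frame: the origin (TCP) lies at the very end of the fingers, on their centre line; the grasp point (between the pads) lies 19 mm behind it; z points along the fingers, y is the line along which they close (so a half turn about z gives the same grasp; the last joint's range is limited). The gripper opens to 94 mm and grips with 3 to 60 N. Pads are 16 mm wide; open, the fingers measure 119 mm over their backs; the gripper's body (75 mm by 177 mm) begins 78 mm behind the grasp point.
Start: joints at [1.213, 0.3, 1.521, -0, 1.321, -0.067], TCP at [157.693, 526.899, 205.446] pointing down, gripper open.
Joint ranges: [-3.03, 3.03], [-0.79, 2.21], [0.23, 2.52], [-1.04, 4.18], [0, 3.07], [-2.55, 2.55]. Speed limits (rad/s): [2.22, 2.22, 2.57, 3.14, 3.14, 3.14].

INTERFACE

Orientations are given as [roll, pitch, yaw] about the fixed x, y, z axes, in that order (R = Rz(yaw) Ry(pitch) Rx(roll)).
In Python, from cell import manip gives the robot as it stands. The module is installed in compiled form; this text tells all that it offers.
- The arm moves only by the shell command python3 -m inch 'ROWS' [FORCE]. ROWS is JSON, a list of rows, each an object of numbers: "gripper": the opening, from 0 (shut) to 1 (fully open); "dx", "dy", "dz": the shift along the world's x, y, z in m; "wx", "wy", "wz": the turn, a rotation vector about the world's x, y, z in degrees. A call has exactly 5 rows; each row is the pose to reach, as a shift and turn from the pose commanded when the call began; what a row does not reach only later rows make up. A row lasts 1/12 s, in which the tool goes at most 41.7 mm and 7.16 degrees, less where a joint would pass 70% of its speed; a pose out of reach is approached as far as the arm can. A call with a gripper value outside its range is refused whole. The fingers move at their own pace and stop on an object; FORCE is the grip in N (left out, the last holds). Time passes only in rows, so rows that repeat a pose let the fingers close, or fill a call up. It gives the time, the measured TCP pose, the force, the opening and the grip force at its end, in the units of the state.
- manip.read_state(): the state, without advancing time (a new reading comes with each control period).
- manip.camera(name): name is "scene" or "top"; returns the picture (400x640x3 uint8, blue, green, red); there is no depth.
- manip.camera_info(name): a dict with "camera_matrix" (3x3 intrinsics, pixels), "R" (3x3) and "t" (3): a world point X has camera coordinates R X + t. Camera axes: x right, y down, z forward; pixel columns grow to the right and rows downward; lengths in mm; the calibration is good to about 2 mm. A picture is of the moment at which its call begins. camera_info takes no time and is no camera call.
- manip.sign_off(): hands the job in; it is judged then, once.
The state is a dict: "clock": time; "joints": joint angles; "qd": joint speeds; "effort": joint torques, N m; "eef_pos": TCP position; "eef_rot": TCP orientation; "wrist_force": force on the tool from outside, world axes, zero at the start; "moment": the same for the moment, N m; "finger_gap": finger opening in mm; "finger_force": force on a finger pad.
Only numpy, scipy, OpenCV 4.12 (cv2) and the standard library are available. Lean on these libraries where they do the work, as an engineer would, in place of code of your own. Each camera call takes 0.05 s, during which the arm holds its last target. There are 200 camera calls.

## Working session

There is one attempt and no reset: what is moved stays moved. The work goes in short steps, Python scripts to look and compute and a shell command to move; the robot and the scene stay as the last step left them, time stands still between calls to the robot, and variables do not carry over. Pictures are saved under pics/ and viewed, at most 10 in all, crops included, and the job is handed in when it is done.

```bash
mkdir -p pics
python3 - <<'E'
from cell import manip
import cv2,numpy as np
np.set_printoptions(precision=3,suppress=True)
for n in("scene","top"):
    cv2.imwrite(f"pics/{n}0.png",manip.camera(n)); i=manip.camera_info(n)
    print(n,i["camera_matrix"],i["R"],i["t"])
print(manip.read_state())
E
```

```text
scene [[426.713   0.    319.147]
 [  0.    426.713 191.996]
 [  0.      0.      1.   ]] [[ 0.498 -0.867 -0.002]
 [-0.672 -0.384 -0.633]
 [ 0.548  0.317 -0.774]] [-303.308  416.243  998.816]
top [[394.032   0.    314.339]
 [  0.    394.032 199.761]
 [  0.      0.      1.   ]] [[-0.01  -1.     0.01 ]
 [-0.988  0.008 -0.156]
 [ 0.156 -0.012 -0.988]] [ -31.093  573.408 1103.642]
{'clock': 0.1, 'joints': array([ 1.213,  0.3  ,  1.521, -0.   ,  1.321, -0.067]), 'qd': array([ 0.001, -0.002, -0.002,  0.   ,  0.003,  0.   ]), 'effort': array([  0.001, -53.264, -35.328,   0.071,   0.024,  -0.   ]), 'eef_pos': array([157.628, 526.694, 204.956]), 'eef_rot': array([-3.141, -0.   ,  2.851]), 'wrist_force': array([ 0.74 , -0.49 , -0.022]), 'moment': array([ 0.005,  0.01 , -0.044]), 'finger_force': 0.0, 'finger_gap': 94.01589753325158}
```

View pics/top0.png

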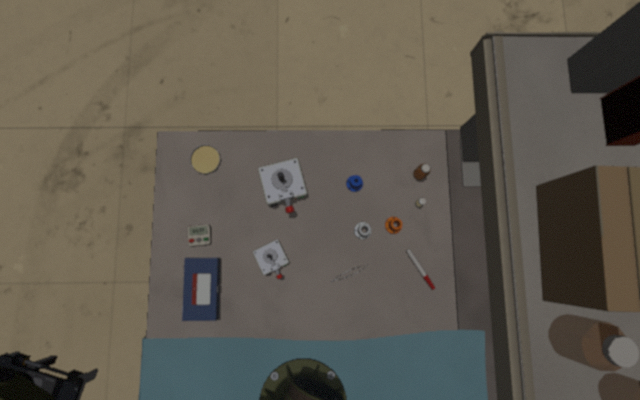

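View pics/scene0.png

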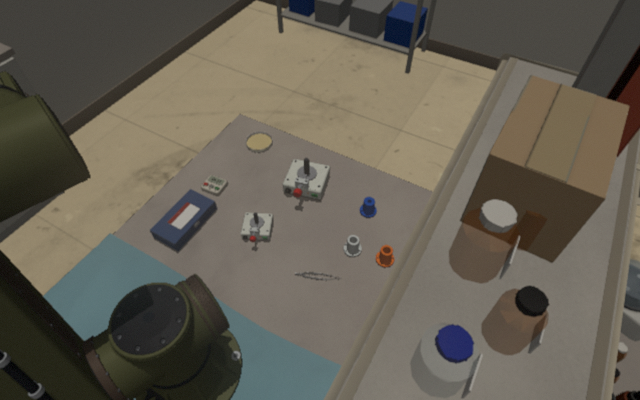

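Top view: the larger spinner is at (283,182) with its knob at (290,210), and the smaller one is at (271,257). Hub candidates are bare metal (363,230), orange (393,225) and blue (355,183). By the description I choose the spinner at (283,182) and the metal hub at (363,230), and I'll check both in a close crop.

Run:
```python
import cv2,numpy as np
a=cv2.imread("pics/top0.png")[150:250,250:410]; b=cv2.imread("pics/scene0.png")[150:270,270:400]
a=cv2.resize(a,None,fx=5,fy=5,interpolation=cv2.INTER_CUBIC)[:, :]
b=cv2.resize(b,None,fx=5,fy=5,interpolation=cv2.INTER_CUBIC)
cv2.imwrite("pics/ca.png",a);cv2.imwrite("pics/cb.png",b)
```

```text
(no output)
```

View pics/ca.png

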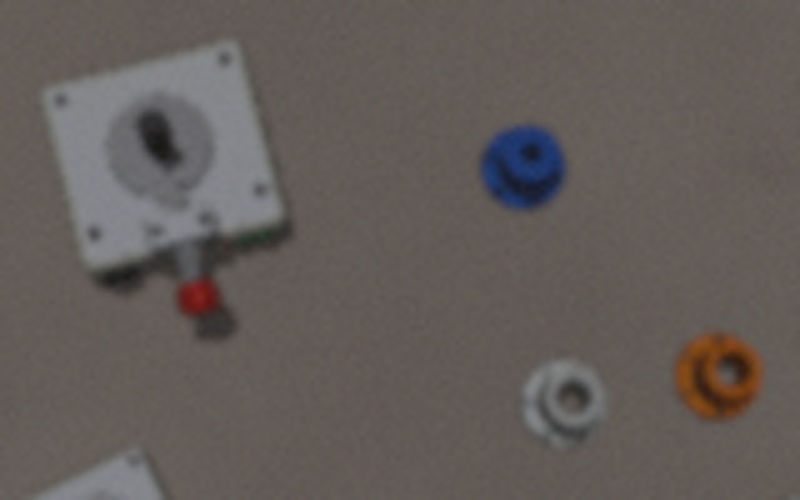

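View pics/cb.png

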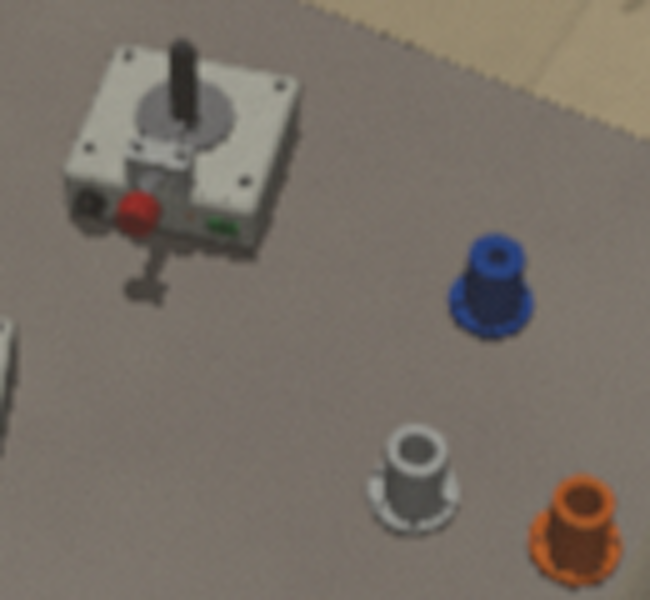

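```bash
cat > h.py <<'E'
from cell import manip
import cv2,numpy as np
from scipy.optimize import least_squares
np.set_printoptions(precision=2,suppress=True)
I={n:manip.camera_info(n) for n in("scene","top")}
O={"top":(250,150),"scene":(270,150)}
def proj(n,X):
    c=(I[n]["R"]@np.atleast_2d(X).T).T+I[n]["t"]; p=c@I[n]["camera_matrix"].T; return p[:,:2]/p[:,2:]
def px(n,p): return (np.atleast_2d(p)+.5)/5-.5+O[n]   # 5x crop -> picture
def fit(model,obs,x0):
    f=lambda v:np.concatenate([(proj(n,model(v)[i])-p).ravel() for n,i,p in obs])
    r=least_squares(f,x0,loss="soft_l1",f_scale=.5); return r.x,f(r.x).reshape(-1,2)
E
python3 - <<'E'
from h import *
L=np.array([[54,62,44],[54,-62,44],[-62,-62,44],[-62,62,44],[0,0,109],[0,0,49],[-95,0,61.5]])
def sp(v):
    c,s=np.cos(v[2]),np.sin(v[2]); return L@np.array([[c,s,0],[-s,c,0],[0,0,1]])+[v[0],v[1],0]
ob=lambda n,d:[(n,i,px(n,p)) for i,p in d.items()]
T=ob("top",{0:(43,90),1:(235,40),2:(285,217),3:(90,265),4:(153,120),5:(160,150),6:(198,296)})
S=ob("scene",{0:(123,45),1:(298,76),2:(250,222),3:(65,177),4:(182,43),5:(185,117),6:(138,213)})
for o in(T+S,T,S):
    v,r=fit(sp,o,[550,80,.2]);print(v);print(r.T)
H=lambda v:np.array([[v[0],v[1],50],[v[0],v[1],8]])
T=ob("top",{0:(573,394),1:(564,403)});S=ob("scene",{0:(416,448),1:(412,492)})
for o in(T+S,T,S):
    v,r=fit(H,o,[400,-100]);print(v,r.ravel())
B=ob("top",{0:(531,153),1:(523,168)})+ob("scene",{0:(497,256),1:(491,298)}); print("blue",fit(H,B,[500,-80])[0])
B=ob("top",{0:(733,369),1:(718,378)})+ob("scene",{0:(583,500),1:(575,545)}); print("orange",fit(H,B,[400,-180])[0])
E
```

```text
[633.59  58.69   0.25]
[[-1.14  1.16  0.97 -1.29 -0.    0.14  0.25 -1.    1.23  0.98 -1.11  0.25
   0.15  0.13]
 [ 0.   -0.23  1.64  2.63  1.34 -0.18  1.2  -1.66 -0.26 -2.2  -1.67  0.17
  -1.23 -0.21]]
[636.28  59.29  25.39]
[[-1.53  0.61  0.99 -1.1  -0.21 -0.06  0.52]
 [-0.52 -1.33  0.36  1.94  0.39 -1.08  0.14]]
[629.57  56.93 132.2 ]
[[-1.25  1.08  0.88 -1.31  0.06 -0.03 -0.  ]
 [-0.66  0.71 -1.1  -0.53  1.22 -0.19  0.95]]
[ 484.44 -178.69] [ 0.05  1.19 -0.06  0.54  0.26 -0.53  0.18 -1.14]
[ 486.99 -178.78] [ 0.05  0.3  -0.05 -0.32]
[ 481.72 -179.4 ] [ 0.04  0.31 -0.04 -0.32]
blue [ 627.95 -158.37]
orange [ 499.13 -271.69]
```

The crops confirm the larger spinner and the bare hub with its wide bore. Both cameras agree on the hub-to-spinner vector, so I'll move over the knob.

```bash
python3 -m inch '[{"gripper":1,"dx":0.024,"dy":-0.031,"wz":6.2},{"gripper":1,"dx":0.048,"dy":-0.062,"wz":12.4},{"gripper":1,"dx":0.072,"dy":-0.093,"wz":18.6},{"gripper":1,"dx":0.096,"dy":-0.124,"wz":24.8},{"gripper":1,"dx":0.12,"dy":-0.155,"wz":31}]' 30
python3 -m inch '[{"gripper":1,"dx":0.024,"dy":-0.031},{"gripper":1,"dx":0.048,"dy":-0.062},{"gripper":1,"dx":0.072,"dy":-0.093},{"gripper":1,"dx":0.096,"dy":-0.124},{"gripper":1,"dx":0.12,"dy":-0.155}]'
python3 -m inch '[{"gripper":1,"dx":0.024,"dy":-0.031},{"gripper":1,"dx":0.048,"dy":-0.062},{"gripper":1,"dx":0.072,"dy":-0.093},{"gripper":1,"dx":0.096,"dy":-0.124},{"gripper":1,"dx":0.12,"dy":-0.155}]'
```

```text
validation failed for argument at $[0]...
validation failed for argument at $[0]...
validation failed for argument at $[0]...
```

```bash
python3 -m inch '[{"gripper":1.0,"dx":0.024,"dy":-0.031,"dz":0.0,"wx":0.0,"wy":0.0,"wz":6.2},{"gripper":1.0,"dx":0.048,"dy":-0.062,"dz":0.0,"wx":0.0,"wy":0.0,"wz":12.4},{"gripper":1.0,"dx":0.072,"dy":-0.093,"dz":0.0,"wx":0.0,"wy":0.0,"wz":18.6},{"gripper":1.0,"dx":0.096,"dy":-0.124,"dz":0.0,"wx":0.0,"wy":0.0,"wz":24.8},{"gripper":1.0,"dx":0.12,"dy":-0.155,"dz":0.0,"wx":0.0,"wy":0.0,"wz":31.0}]' 30
```

```text
clock: 0.52
eef_pos: [277.3, 371.6, 205.3]
eef_rot: [-3.141, -0.0, -2.891]
wrist_force: [0.6, 0.7, -0.1]
finger_gap: 94.0
finger_force: 0.0
```

```bash
python3 -m inch '[{"gripper":1,"dx":0.025,"dy":-0.032,"dz":0,"wx":0,"wy":0,"wz":0},{"gripper":1,"dx":0.05,"dy":-0.064,"dz":0,"wx":0,"wy":0,"wz":0},{"gripper":1,"dx":0.075,"dy":-0.096,"dz":0,"wx":0,"wy":0,"wz":0},{"gripper":1,"dx":0.1,"dy":-0.128,"dz":0,"wx":0,"wy":0,"wz":0},{"gripper":1,"dx":0.125,"dy":-0.16,"dz":0,"wx":0,"wy":0,"wz":0}]'
python3 -m inch '[{"gripper":1,"dx":0.025,"dy":-0.032,"dz":0,"wx":0,"wy":0,"wz":0},{"gripper":1,"dx":0.05,"dy":-0.064,"dz":-0.02,"wx":0,"wy":0,"wz":0},{"gripper":1,"dx":0.075,"dy":-0.096,"dz":-0.04,"wx":0,"wy":0,"wz":0},{"gripper":1,"dx":0.1,"dy":-0.128,"dz":-0.06,"wx":0,"wy":0,"wz":0},{"gripper":1,"dx":0.125,"dy":-0.16,"dz":-0.08,"wx":0,"wy":0,"wz":0}]'
```

```text
clock: 0.93
eef_pos: [402.4, 211.5, 205.4]
eef_rot: [3.142, -0.0, -2.896]
wrist_force: [0.8, 0.0, 0.3]
finger_gap: 93.9
finger_force: 0.0
clock: 1.35
eef_pos: [519.4, 61.7, 130.8]
eef_rot: [3.142, -0.0, -2.897]
wrist_force: [0.8, 0.7, 0.5]
finger_gap: 94.1
finger_force: 0.0
```

```bash
python3 -m inch '[{"gripper":1,"dx":0.013,"dy":-0.016,"dz":0,"wx":0,"wy":0,"wz":0},{"gripper":1,"dx":0.013,"dy":-0.016,"dz":-0.02,"wx":0,"wy":0,"wz":0},{"gripper":1,"dx":0.013,"dy":-0.016,"dz":-0.04,"wx":0,"wy":0,"wz":0},{"gripper":1,"dx":0.013,"dy":-0.016,"dz":-0.06,"wx":0,"wy":0,"wz":0},{"gripper":1,"dx":0.013,"dy":-0.016,"dz":-0.082,"wx":0,"wy":0,"wz":0}]'
python3 -m inch '[{"gripper":0.3,"dx":0,"dy":0,"dz":0,"wx":0,"wy":0,"wz":0},{"gripper":0.3,"dx":0,"dy":0,"dz":0,"wx":0,"wy":0,"wz":0},{"gripper":0.3,"dx":0,"dy":0,"dz":0,"wx":0,"wy":0,"wz":0},{"gripper":0.3,"dx":0,"dy":0,"dz":0,"wx":0,"wy":0,"wz":0},{"gripper":0.3,"dx":0,"dy":0,"dz":0,"wx":0,"wy":0,"wz":0}]' 10
python3 - <<'E'
from h import *
b=manip.camera("scene")[150:270,270:400];a=manip.camera("top")[150:250,250:380]
cv2.imwrite("pics/g1.png",cv2.resize(np.vstack([b,a]),None,fx=2.7,fy=2.7,interpolation=cv2.INTER_CUBIC))
E
```

```text
clock: 1.77
eef_pos: [531.7, 47.4, 48.9]
eef_rot: [3.142, 0.0, -2.897]
wrist_force: [-0.2, -0.2, -0.5]
finger_gap: 93.7
finger_force: 0.0
clock: 2.18
eef_pos: [532.3, 47.6, 51.0]
eef_rot: [-3.141, 0.002, -2.896]
wrist_force: [-0.2, 0.6, 0.8]
finger_gap: 64.0
finger_force: 0.0
```

View pics/g1.png

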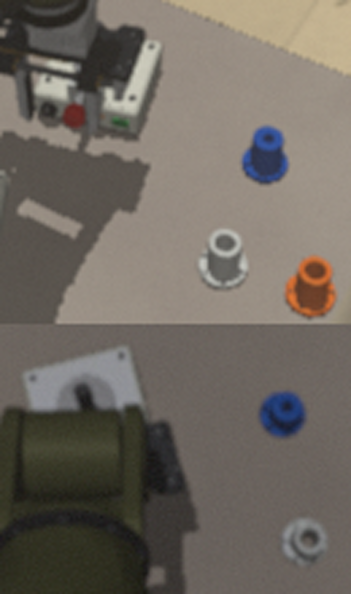

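Scene half: the knob (74,116) lies between the fingers but close to the right one, because the last move fell about 13 mm short. I'll correct that and then pinch.

```bash
python3 -m inch '[{"gripper":0.6,"dx":0.009,"dy":-0.0125,"dz":0,"wx":0,"wy":0,"wz":0},{"gripper":0.6,"dx":0.009,"dy":-0.0125,"dz":-0.0085,"wx":0,"wy":0,"wz":0},{"gripper":0.6,"dx":0.009,"dy":-0.0125,"dz":-0.0085,"wx":0,"wy":0,"wz":0},{"gripper":0,"dx":0.009,"dy":-0.0125,"dz":-0.0085,"wx":0,"wy":0,"wz":0},{"gripper":0,"dx":0.009,"dy":-0.0125,"dz":-0.0085,"wx":0,"wy":0,"wz":0}]' 30
python3 -m inch '[{"gripper":0,"dx":0,"dy":0,"dz":0,"wx":0,"wy":0,"wz":0},{"gripper":0,"dx":0,"dy":0,"dz":0,"wx":0,"wy":0,"wz":0},{"gripper":0,"dx":0,"dy":0,"dz":0,"wx":0,"wy":0,"wz":0},{"gripper":0,"dx":0,"dy":0,"dz":0,"wx":0,"wy":0,"wz":0},{"gripper":0,"dx":0,"dy":0,"dz":0,"wx":0,"wy":0,"wz":0}]'
```

```text
clock: 2.7
eef_pos: [540.5, 35.1, 41.0]
eef_rot: [3.141, -0.001, -2.896]
wrist_force: [-0.4, -0.4, -0.6]
finger_gap: 46.1
finger_force: 0.0
clock: 3.12
eef_pos: [540.9, 34.5, 41.5]
eef_rot: [-3.14, 0.0, -2.896]
wrist_force: [1.4, -5.0, -0.6]
finger_gap: 24.5
finger_force: 30.0
```

```bash
python3 -m inch '[{"gripper":0,"dx":-0.006,"dy":-0.0015,"dz":0,"wx":0,"wy":0,"wz":0},{"gripper":0,"dx":-0.012,"dy":-0.003,"dz":0,"wx":0,"wy":0,"wz":0},{"gripper":0,"dx":-0.018,"dy":-0.0045,"dz":0,"wx":0,"wy":0,"wz":0},{"gripper":0,"dx":-0.024,"dy":-0.006,"dz":0,"wx":0,"wy":0,"wz":0},{"gripper":0,"dx":-0.025,"dy":-0.0063,"dz":0,"wx":0,"wy":0,"wz":0}]'
python3 -m inch '[{"gripper":0,"dx":0,"dy":0,"dz":0,"wx":0,"wy":0,"wz":0},{"gripper":0,"dx":0,"dy":0,"dz":0,"wx":0,"wy":0,"wz":0},{"gripper":0,"dx":0,"dy":0,"dz":0,"wx":0,"wy":0,"wz":0},{"gripper":0.7,"dx":0,"dy":0,"dz":0,"wx":0,"wy":0,"wz":0},{"gripper":0.7,"dx":0,"dy":0,"dz":0,"wx":0,"wy":0,"wz":0}]'
```

```text
clock: 3.53
eef_pos: [516.5, 28.2, 41.6]
eef_rot: [-3.14, 0.003, -2.897]
wrist_force: [14.0, -2.3, -10.4]
finger_gap: 24.4
finger_force: 30.0
clock: 3.95
eef_pos: [515.7, 28.7, 41.4]
eef_rot: [3.142, 0.0, -2.896]
wrist_force: [1.4, 0.2, 0.5]
finger_gap: 34.9
finger_force: 0.0
```

```bash
python3 -m inch '[{"gripper":0.7,"dx":0,"dy":0,"dz":0.0,"wx":0,"wy":0,"wz":0},{"gripper":0.7,"dx":0,"dy":0,"dz":0.03,"wx":0,"wy":0,"wz":0},{"gripper":0.7,"dx":0,"dy":0,"dz":0.06,"wx":0,"wy":0,"wz":0},{"gripper":0.7,"dx":0,"dy":-0.02,"dz":0.09,"wx":0,"wy":0,"wz":0},{"gripper":0.7,"dx":-0.005,"dy":-0.055,"dz":0.1,"wx":0,"wy":0,"wz":0}]'
python3 -m inch '[{"gripper":0.7,"dx":-0.006,"dy":-0.03,"dz":0,"wx":0,"wy":0,"wz":0},{"gripper":0.7,"dx":-0.012,"dy":-0.06,"dz":0,"wx":0,"wy":0,"wz":0},{"gripper":0.7,"dx":-0.018,"dy":-0.09,"dz":0,"wx":0,"wy":0,"wz":0},{"gripper":0.7,"dx":-0.022,"dy":-0.12,"dz":0,"wx":0,"wy":0,"wz":0},{"gripper":0.7,"dx":-0.026,"dy":-0.15,"dz":0,"wx":0,"wy":0,"wz":0}]'
python3 - <<'E'
from h import *
b=manip.camera("scene")[150:270,270:400];a=manip.camera("top")[150:250,250:410]
cv2.imwrite("pics/g2.png",cv2.resize(b,None,fx=5,fy=5,interpolation=cv2.INTER_CUBIC))
cv2.imwrite("pics/g2t.png",cv2.resize(a,None,fx=5,fy=5,interpolation=cv2.INTER_CUBIC))
s=manip.read_state();print(s["eef_pos"],s["eef_rot"],s["finger_gap"])
E
```

```text
clock: 4.37
eef_pos: [512.3, -25.0, 145.5]
eef_rot: [-3.14, 0.005, -2.893]
wrist_force: [0.9, -1.0, 0.5]
finger_gap: 65.1
finger_force: 0.0
clock: 4.78
eef_pos: [484.2, -177.5, 141.5]
eef_rot: [3.142, 0.0, -2.896]
wrist_force: [1.5, -0.7, -0.2]
finger_gap: 65.6
finger_force: 0.0
[ 484.04 -179.3   141.35] [-3.14 -0.   -2.9 ] 65.55974047715709
```

View pics/g2.png

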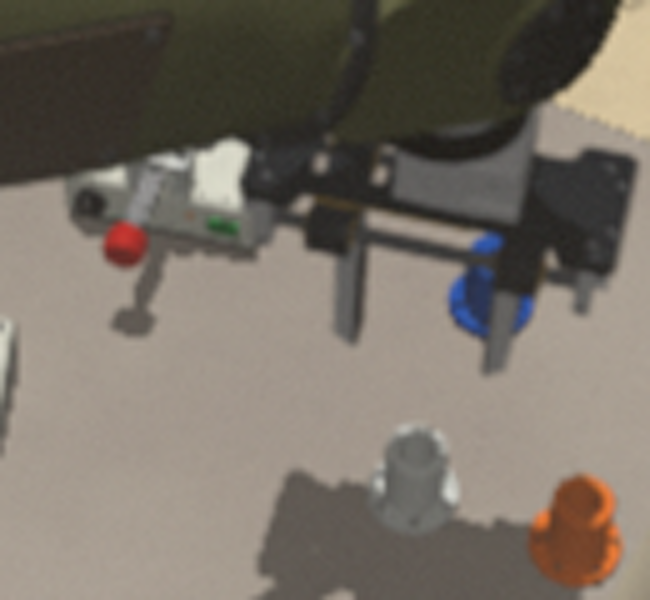

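The knob moved from (138,213) to (125,243), so it is fully out. The fingertips at (348,338) and (492,370) straddle the hub at (416,448), so I'll descend and grip.

```bash
python3 -m inch '[{"gripper":0.7,"dx":0,"dy":0,"dz":-0.03,"wx":0,"wy":0,"wz":0},{"gripper":0.7,"dx":0,"dy":0,"dz":-0.06,"wx":0,"wy":0,"wz":0},{"gripper":0.7,"dx":0,"dy":0,"dz":-0.09,"wx":0,"wy":0,"wz":0},{"gripper":0.7,"dx":0,"dy":0,"dz":-0.115,"wx":0,"wy":0,"wz":0},{"gripper":0.7,"dx":0,"dy":0,"dz":-0.125,"wx":0,"wy":0,"wz":0}]'
python3 -m inch '[{"gripper":0.3,"dx":0,"dy":0,"dz":0,"wx":0,"wy":0,"wz":0},{"gripper":0.3,"dx":0,"dy":0,"dz":0,"wx":0,"wy":0,"wz":0},{"gripper":0.2,"dx":0,"dy":0,"dz":0,"wx":0,"wy":0,"wz":0},{"gripper":0.2,"dx":0,"dy":0,"dz":0,"wx":0,"wy":0,"wz":0},{"gripper":0.2,"dx":0,"dy":0,"dz":0,"wx":0,"wy":0,"wz":0}]' 15
python3 -m inch '[{"gripper":0.2,"dx":0,"dy":0,"dz":0,"wx":0,"wy":0,"wz":0},{"gripper":0.2,"dx":0,"dy":0,"dz":0,"wx":0,"wy":0,"wz":0},{"gripper":0.2,"dx":0,"dy":0,"dz":0,"wx":0,"wy":0,"wz":0},{"gripper":0.2,"dx":0,"dy":0,"dz":0,"wx":0,"wy":0,"wz":0},{"gripper":0.2,"dx":0,"dy":0,"dz":0,"wx":0,"wy":0,"wz":0}]' 15
```

```text
clock: 5.3
eef_pos: [483.2, -174.9, 13.2]
eef_rot: [3.139, -0.003, -2.896]
wrist_force: [0.4, 0.2, -0.8]
finger_gap: 65.7
finger_force: 0.0
clock: 5.72
eef_pos: [485.5, -176.7, 17.7]
eef_rot: [-3.14, 0.002, -2.896]
wrist_force: [1.2, -3.8, 2.3]
finger_gap: 36.0
finger_force: 1.1
clock: 6.13
eef_pos: [485.5, -176.7, 17.6]
eef_rot: [-3.14, 0.002, -2.896]
wrist_force: [-1.4, -0.6, 7.8]
finger_gap: 34.1
finger_force: 15.0
```

```bash
python3 -m inch '[{"gripper":0.2,"dx":0,"dy":0,"dz":0.015,"wx":0,"wy":0,"wz":0},{"gripper":0.2,"dx":0,"dy":0,"dz":0.045,"wx":0,"wy":0,"wz":0},{"gripper":0.2,"dx":0,"dy":0,"dz":0.075,"wx":0,"wy":0,"wz":0},{"gripper":0.2,"dx":0.01,"dy":0.015,"dz":0.105,"wx":0,"wy":0,"wz":0},{"gripper":0.2,"dx":0.02,"dy":0.035,"dz":0.135,"wx":0,"wy":0,"wz":0}]' 15
python3 -m inch '[{"gripper":0.2,"dx":0.018,"dy":0.029,"dz":0,"wx":0,"wy":0,"wz":0},{"gripper":0.2,"dx":0.036,"dy":0.058,"dz":0,"wx":0,"wy":0,"wz":0},{"gripper":0.2,"dx":0.054,"dy":0.086,"dz":0,"wx":0,"wy":0,"wz":0},{"gripper":0.2,"dx":0.072,"dy":0.115,"dz":0,"wx":0,"wy":0,"wz":0},{"gripper":0.2,"dx":0.09,"dy":0.143,"dz":0,"wx":0,"wy":0,"wz":0}]'
```

```text
clock: 6.55
eef_pos: [504.4, -141.6, 153.2]
eef_rot: [-3.141, 0.0, -2.898]
wrist_force: [1.0, 0.7, -1.6]
finger_gap: 34.4
finger_force: 15.0
clock: 6.97
eef_pos: [595.2, 3.4, 151.6]
eef_rot: [3.142, 0.0, -2.896]
wrist_force: [-0.3, 0.0, -1.0]
finger_gap: 34.1
finger_force: 15.0
```

```bash
python3 -m inch '[{"gripper":0.2,"dx":0.015,"dy":0.022,"dz":0,"wx":0,"wy":0,"wz":0},{"gripper":0.2,"dx":0.03,"dy":0.044,"dz":0,"wx":0,"wy":0,"wz":0},{"gripper":0.2,"dx":0.038,"dy":0.0565,"dz":0,"wx":0,"wy":0,"wz":0},{"gripper":0.2,"dx":0.038,"dy":0.0565,"dz":0,"wx":0,"wy":0,"wz":0},{"gripper":0.2,"dx":0.038,"dy":0.0565,"dz":0,"wx":0,"wy":0,"wz":0}]'
python3 - <<'E'
from h import *
b=manip.camera("scene")[120:200,260:360];a=manip.camera("top")[140:220,230:330]
cv2.imwrite("pics/g3.png",np.vstack([cv2.resize(b,None,fx=6,fy=6,interpolation=cv2.INTER_CUBIC),cv2.resize(a,None,fx=1.5,fy=1.5)]) if 0 else cv2.resize(b,None,fx=7,fy=7,interpolation=cv2.INTER_CUBIC))
s=manip.read_state();print(s["eef_pos"],s["eef_rot"])
p=s["eef_pos"]
for z in (0,8,50): print(z,(proj("scene",[p[0],p[1],p[2]-17.6+z])-[260,120])*7)
print((proj("scene",[[633.6,58.7,109],[633.6,58.7,49]])-[260,120])*7)
E
```

```text
clock: 7.38
eef_pos: [632.5, 58.6, 151.1]
eef_rot: [3.141, -0.001, -2.895]
wrist_force: [0.7, -0.6, -1.4]
finger_gap: 34.4
finger_force: 15.0
[632.29  57.51 151.36] [-3.14 -0.   -2.9 ]
0 [[323.04 230.77]]
8 [[322.54 217.35]]
50 [[319.87 144.67]]
[[323.73 268.56]
 [327.21 362.35]]
```

View pics/g3.png

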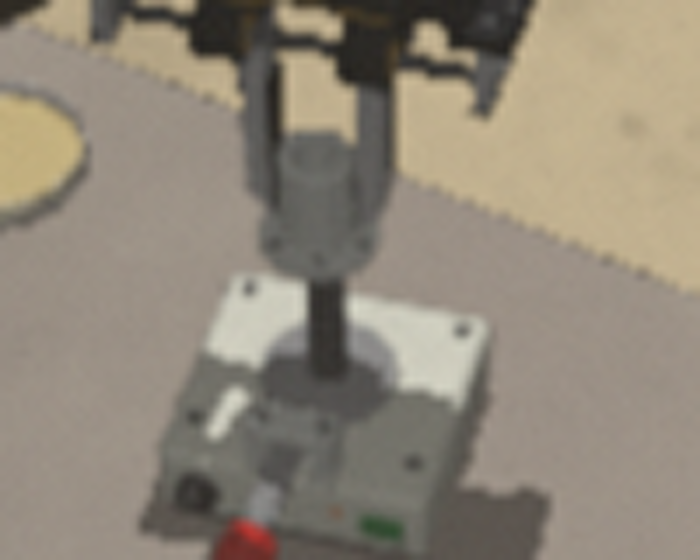

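The hub's flange is centred at about x=320 and the shaft at about x=324–326. That puts it within about 1 mm, well inside the taper's 5 mm capture. I'll nudge it and lower it while watching the force.

```bash
python3 -m inch '[{"gripper":0.2,"dx":0,"dy":-0.0005,"dz":-0.007,"wx":0,"wy":0,"wz":0},{"gripper":0.2,"dx":0,"dy":-0.0005,"dz":-0.014,"wx":0,"wy":0,"wz":0},{"gripper":0.2,"dx":0,"dy":-0.0005,"dz":-0.02,"wx":0,"wy":0,"wz":0},{"gripper":0.2,"dx":0,"dy":-0.0005,"dz":-0.02,"wx":0,"wy":0,"wz":0},{"gripper":0.2,"dx":0,"dy":-0.0005,"dz":-0.02,"wx":0,"wy":0,"wz":0}]'
python3 -m inch '[{"gripper":0.2,"dx":0,"dy":0,"dz":-0.0015,"wx":0,"wy":0,"wz":0},{"gripper":0.2,"dx":0,"dy":0,"dz":-0.003,"wx":0,"wy":0,"wz":0},{"gripper":0.2,"dx":0,"dy":0,"dz":-0.0045,"wx":0,"wy":0,"wz":0},{"gripper":0.2,"dx":0,"dy":0,"dz":-0.006,"wx":0,"wy":0,"wz":0},{"gripper":0.2,"dx":0,"dy":0,"dz":-0.0075,"wx":0,"wy":0,"wz":0}]'
```

```text
clock: 7.9
eef_pos: [632.4, 57.5, 130.7]
eef_rot: [3.141, -0.001, -2.897]
wrist_force: [0.2, -1.4, -1.6]
finger_gap: 34.2
finger_force: 15.0
clock: 8.32
eef_pos: [632.7, 57.8, 123.7]
eef_rot: [-3.142, 0.0, -2.896]
wrist_force: [-1.0, -0.1, -0.9]
finger_gap: 34.3
finger_force: 15.0
```

```bash
python3 -m inch '[{"gripper":0.2,"dx":0,"dy":0,"dz":-0.001,"wx":0,"wy":0,"wz":0},{"gripper":0.2,"dx":0,"dy":0,"dz":-0.002,"wx":0,"wy":0,"wz":0},{"gripper":0.2,"dx":0,"dy":0,"dz":-0.003,"wx":0,"wy":0,"wz":0},{"gripper":0.2,"dx":0,"dy":0,"dz":-0.004,"wx":0,"wy":0,"wz":0},{"gripper":0.2,"dx":0,"dy":0,"dz":-0.005,"wx":0,"wy":0,"wz":0}]'
```

```text
clock: 8.73
eef_pos: [633.4, 57.9, 119.5]
eef_rot: [-3.141, 0.002, -2.896]
wrist_force: [4.8, 0.8, 1.2]
finger_gap: 34.4
finger_force: 15.0
```

The shaft pushes the hub toward +x, so I'll shift that way and continue.

```bash
python3 -m inch '[{"gripper":0.2,"dx":0.0015,"dy":0.0002,"dz":0,"wx":0,"wy":0,"wz":0},{"gripper":0.2,"dx":0.002,"dy":0.0002,"dz":-0.001,"wx":0,"wy":0,"wz":0},{"gripper":0.2,"dx":0.002,"dy":0.0002,"dz":-0.002,"wx":0,"wy":0,"wz":0},{"gripper":0.2,"dx":0.002,"dy":0.0002,"dz":-0.003,"wx":0,"wy":0,"wz":0},{"gripper":0.2,"dx":0.002,"dy":0.0002,"dz":-0.004,"wx":0,"wy":0,"wz":0}]'
```

```text
clock: 9.15
eef_pos: [634.5, 57.9, 114.4]
eef_rot: [3.141, -0.001, -2.896]
wrist_force: [1.2, -0.8, -1.1]
finger_gap: 34.4
finger_force: 15.0
```

```bash
python3 -m inch '[{"gripper":0.2,"dx":0.0005,"dy":0,"dz":-0.0015,"wx":0,"wy":0,"wz":0},{"gripper":0.2,"dx":0.0005,"dy":0,"dz":-0.003,"wx":0,"wy":0,"wz":0},{"gripper":0.2,"dx":0.0005,"dy":0,"dz":-0.0045,"wx":0,"wy":0,"wz":0},{"gripper":0.2,"dx":0.0005,"dy":0,"dz":-0.006,"wx":0,"wy":0,"wz":0},{"gripper":0.2,"dx":0.0005,"dy":0,"dz":-0.0075,"wx":0,"wy":0,"wz":0}]'
```

```text
clock: 9.57
eef_pos: [635.1, 57.9, 107.1]
eef_rot: [3.142, -0.0, -2.896]
wrist_force: [0.1, -0.4, -1.2]
finger_gap: 34.2
finger_force: 15.0
```

```bash
python3 -m inch '[{"gripper":0.2,"dx":0,"dy":0,"dz":-0.002,"wx":0,"wy":0,"wz":0},{"gripper":0.2,"dx":0,"dy":0,"dz":-0.004,"wx":0,"wy":0,"wz":0},{"gripper":0.2,"dx":0,"dy":0,"dz":-0.006,"wx":0,"wy":0,"wz":0},{"gripper":0.2,"dx":0,"dy":0,"dz":-0.008,"wx":0,"wy":0,"wz":0},{"gripper":0.2,"dx":0,"dy":0,"dz":-0.01,"wx":0,"wy":0,"wz":0}]'
```

```text
clock: 9.98
eef_pos: [635.2, 57.9, 97.1]
eef_rot: [-3.142, -0.0, -2.896]
wrist_force: [0.9, -0.1, -1.9]
finger_gap: 34.1
finger_force: 15.0
```

```bash
python3 -m inch '[{"gripper":0.2,"dx":0,"dy":0,"dz":-0.002,"wx":0,"wy":0,"wz":0},{"gripper":0.2,"dx":0,"dy":0,"dz":-0.004,"wx":0,"wy":0,"wz":0},{"gripper":0.2,"dx":0,"dy":0,"dz":-0.006,"wx":0,"wy":0,"wz":0},{"gripper":0.2,"dx":0,"dy":0,"dz":-0.008,"wx":0,"wy":0,"wz":0},{"gripper":0.2,"dx":0,"dy":0,"dz":-0.01,"wx":0,"wy":0,"wz":0}]'
python3 -m inch '[{"gripper":0.2,"dx":0,"dy":0,"dz":-0.002,"wx":0,"wy":0,"wz":0},{"gripper":0.2,"dx":0,"dy":0,"dz":-0.004,"wx":0,"wy":0,"wz":0},{"gripper":0.2,"dx":0,"dy":0,"dz":-0.006,"wx":0,"wy":0,"wz":0},{"gripper":0.2,"dx":0,"dy":0,"dz":-0.008,"wx":0,"wy":0,"wz":0},{"gripper":0.2,"dx":0,"dy":0,"dz":-0.01,"wx":0,"wy":0,"wz":0}]'
```

```text
clock: 10.4
eef_pos: [635.2, 57.9, 87.1]
eef_rot: [-3.142, 0.0, -2.896]
wrist_force: [0.2, -0.1, -1.0]
finger_gap: 34.2
finger_force: 15.0
clock: 10.82
eef_pos: [635.2, 57.9, 77.1]
eef_rot: [3.142, -0.0, -2.896]
wrist_force: [-0.5, -0.1, -1.3]
finger_gap: 34.1
finger_force: 15.0
```

```bash
python3 -m inch '[{"gripper":0.2,"dx":0,"dy":0,"dz":-0.002,"wx":0,"wy":0,"wz":0},{"gripper":0.2,"dx":0,"dy":0,"dz":-0.004,"wx":0,"wy":0,"wz":0},{"gripper":0.2,"dx":0,"dy":0,"dz":-0.006,"wx":0,"wy":0,"wz":0},{"gripper":0.2,"dx":0,"dy":0,"dz":-0.007,"wx":0,"wy":0,"wz":0},{"gripper":0.2,"dx":0,"dy":0,"dz":-0.008,"wx":0,"wy":0,"wz":0}]'
```

```text
clock: 11.23
eef_pos: [635.2, 57.9, 69.2]
eef_rot: [-3.142, -0.0, -2.896]
wrist_force: [0.4, 0.2, -1.1]
finger_gap: 34.3
finger_force: 15.0
```

```bash
python3 -m inch '[{"gripper":0.2,"dx":0,"dy":0,"dz":-0.0005,"wx":0,"wy":0,"wz":0},{"gripper":0.2,"dx":0,"dy":0,"dz":-0.001,"wx":0,"wy":0,"wz":0},{"gripper":0.2,"dx":0,"dy":0,"dz":-0.0015,"wx":0,"wy":0,"wz":0},{"gripper":0.2,"dx":0,"dy":0,"dz":-0.002,"wx":0,"wy":0,"wz":0},{"gripper":0.2,"dx":0,"dy":0,"dz":-0.0025,"wx":0,"wy":0,"wz":0}]'
```

```text
clock: 11.65
eef_pos: [635.2, 57.9, 66.8]
eef_rot: [-3.142, 0.0, -2.896]
wrist_force: [-0.4, -0.3, -2.1]
finger_gap: 34.1
finger_force: 15.0
```

```bash
python3 -m inch '[{"gripper":0.2,"dx":0,"dy":0,"dz":-0.0004,"wx":0,"wy":0,"wz":0},{"gripper":0.2,"dx":0,"dy":0,"dz":-0.0008,"wx":0,"wy":0,"wz":0},{"gripper":0.2,"dx":0,"dy":0,"dz":-0.0012,"wx":0,"wy":0,"wz":0},{"gripper":0.2,"dx":0,"dy":0,"dz":-0.0012,"wx":0,"wy":0,"wz":0},{"gripper":0.2,"dx":0,"dy":0,"dz":-0.0012,"wx":0,"wy":0,"wz":0}]'
```

```text
clock: 12.07
eef_pos: [635.4, 58.0, 66.7]
eef_rot: [-3.141, 0.001, -2.896]
wrist_force: [-4.4, 0.7, 8.5]
finger_gap: 33.9
finger_force: 15.0
```

Contact came at the seat height (8.5 N). I'll release, rise and check.

```bash
python3 -m inch '[{"gripper":0.2,"dx":0,"dy":0,"dz":0.0003,"wx":0,"wy":0,"wz":0},{"gripper":0.7,"dx":0,"dy":0,"dz":0.0005,"wx":0,"wy":0,"wz":0},{"gripper":0.7,"dx":0,"dy":0,"dz":0.0005,"wx":0,"wy":0,"wz":0},{"gripper":0.7,"dx":0,"dy":0,"dz":0.0005,"wx":0,"wy":0,"wz":0},{"gripper":0.7,"dx":0,"dy":0,"dz":0.0005,"wx":0,"wy":0,"wz":0}]'
python3 -m inch '[{"gripper":0.7,"dx":0,"dy":0,"dz":0,"wx":0,"wy":0,"wz":0},{"gripper":0.7,"dx":0,"dy":0,"dz":0.02,"wx":0,"wy":0,"wz":0},{"gripper":0.7,"dx":0,"dy":0,"dz":0.04,"wx":0,"wy":0,"wz":0},{"gripper":0.7,"dx":0,"dy":0,"dz":0.06,"wx":0,"wy":0,"wz":0},{"gripper":0.7,"dx":0,"dy":0,"dz":0.08,"wx":0,"wy":0,"wz":0}]'
python3 - <<'E'
from h import *
b=manip.camera("scene")[120:200,260:360]
cv2.imwrite("pics/g4.png",cv2.resize(b,None,fx=7,fy=7,interpolation=cv2.INTER_CUBIC))
E
```

```text
clock: 12.48
eef_pos: [635.2, 57.9, 66.0]
eef_rot: [-3.142, -0.0, -2.896]
wrist_force: [-0.9, -0.3, -0.6]
finger_gap: 57.5
finger_force: 0.0
clock: 12.9
eef_pos: [635.1, 57.9, 146.9]
eef_rot: [3.142, -0.0, -2.896]
wrist_force: [-0.0, -0.5, 0.2]
finger_gap: 66.4
finger_force: 0.0
```

View pics/g4.png

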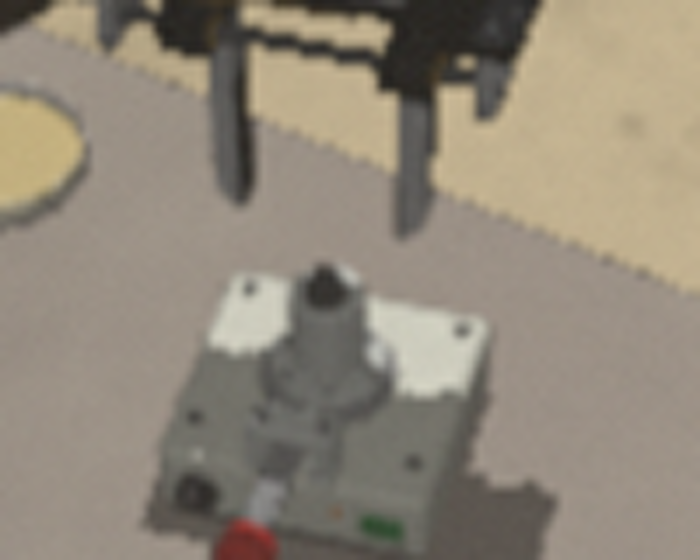

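The hub sits flat with the shaft tip protruding at (325,285), and the knob is still out at (247,545). I'll return to the knob.

```bash
python3 -m inch '[{"gripper":0.7,"dx":-0.03,"dy":-0.007,"dz":0,"wx":0,"wy":0,"wz":0},{"gripper":0.7,"dx":-0.06,"dy":-0.0145,"dz":0,"wx":0,"wy":0,"wz":0},{"gripper":0.7,"dx":-0.09,"dy":-0.022,"dz":0,"wx":0,"wy":0,"wz":0},{"gripper":0.7,"dx":-0.1195,"dy":-0.029,"dz":0,"wx":0,"wy":0,"wz":0},{"gripper":0.7,"dx":-0.1195,"dy":-0.029,"dz":0,"wx":0,"wy":0,"wz":0}]'
python3 -m inch '[{"gripper":0.7,"dx":0,"dy":0,"dz":-0.025,"wx":0,"wy":0,"wz":0},{"gripper":0.7,"dx":0,"dy":0,"dz":-0.05,"wx":0,"wy":0,"wz":0},{"gripper":0.7,"dx":0,"dy":0,"dz":-0.075,"wx":0,"wy":0,"wz":0},{"gripper":0.7,"dx":0,"dy":0,"dz":-0.095,"wx":0,"wy":0,"wz":0},{"gripper":0.7,"dx":0,"dy":0,"dz":-0.105,"wx":0,"wy":0,"wz":0}]'
```

```text
clock: 13.37
eef_pos: [511.8, 28.2, 145.6]
eef_rot: [3.141, -0.002, -2.897]
wrist_force: [1.0, -0.3, 0.2]
finger_gap: 65.8
finger_force: 0.0
clock: 13.78
eef_pos: [514.9, 29.0, 38.7]
eef_rot: [3.141, -0.003, -2.896]
wrist_force: [-0.1, 0.4, -0.3]
finger_gap: 65.2
finger_force: 0.0
```

```bash
python3 -m inch '[{"gripper":0,"dx":0,"dy":0,"dz":0,"wx":0,"wy":0,"wz":0},{"gripper":0,"dx":0,"dy":0,"dz":0,"wx":0,"wy":0,"wz":0},{"gripper":0,"dx":0,"dy":0,"dz":0,"wx":0,"wy":0,"wz":0},{"gripper":0,"dx":0,"dy":0,"dz":0,"wx":0,"wy":0,"wz":0},{"gripper":0,"dx":0,"dy":0,"dz":0,"wx":0,"wy":0,"wz":0}]' 30
python3 -m inch '[{"gripper":0,"dx":0,"dy":0,"dz":0,"wx":0,"wy":0,"wz":0},{"gripper":0,"dx":0,"dy":0,"dz":0,"wx":0,"wy":0,"wz":0},{"gripper":0,"dx":0,"dy":0,"dz":0,"wx":0,"wy":0,"wz":0},{"gripper":0,"dx":0,"dy":0,"dz":0,"wx":0,"wy":0,"wz":0},{"gripper":0,"dx":0,"dy":0,"dz":0,"wx":0,"wy":0,"wz":0}]' 30
python3 -m inch '[{"gripper":0,"dx":0.006,"dy":0.0015,"dz":0,"wx":0,"wy":0,"wz":0},{"gripper":0,"dx":0.012,"dy":0.003,"dz":0,"wx":0,"wy":0,"wz":0},{"gripper":0,"dx":0.018,"dy":0.0045,"dz":0,"wx":0,"wy":0,"wz":0},{"gripper":0,"dx":0.023,"dy":0.0058,"dz":0,"wx":0,"wy":0,"wz":0},{"gripper":0,"dx":0.025,"dy":0.0063,"dz":0,"wx":0,"wy":0,"wz":0}]'
```

```text
clock: 14.2
eef_pos: [516.3, 28.9, 42.1]
eef_rot: [-3.141, 0.002, -2.896]
wrist_force: [0.4, -0.2, -0.0]
finger_gap: 36.1
finger_force: 0.0
clock: 14.62
eef_pos: [516.3, 28.1, 41.7]
eef_rot: [-3.14, 0.001, -2.896]
wrist_force: [1.2, -7.1, 1.3]
finger_gap: 24.9
finger_force: 30.0
clock: 15.03
eef_pos: [540.7, 34.4, 41.6]
eef_rot: [-3.14, -0.002, -2.896]
wrist_force: [-16.7, -10.6, 15.5]
finger_gap: 24.9
finger_force: 30.0
```

The knob has hit its home stop. I'll release, retreat and verify.

```bash
python3 -m inch '[{"gripper":0.8,"dx":0,"dy":0,"dz":0,"wx":0,"wy":0,"wz":0},{"gripper":0.8,"dx":0,"dy":0,"dz":0,"wx":0,"wy":0,"wz":0},{"gripper":0.8,"dx":0,"dy":0,"dz":0,"wx":0,"wy":0,"wz":0},{"gripper":0.8,"dx":0,"dy":0,"dz":0,"wx":0,"wy":0,"wz":0},{"gripper":0.8,"dx":0,"dy":0,"dz":0,"wx":0,"wy":0,"wz":0}]'
python3 -m inch '[{"gripper":0.8,"dx":0,"dy":0,"dz":0.02,"wx":0,"wy":0,"wz":0},{"gripper":0.8,"dx":0,"dy":0,"dz":0.05,"wx":0,"wy":0,"wz":0},{"gripper":0.8,"dx":0,"dy":0,"dz":0.085,"wx":0,"wy":0,"wz":0},{"gripper":0.8,"dx":-0.01,"dy":0.015,"dz":0.12,"wx":0,"wy":0,"wz":0},{"gripper":0.8,"dx":-0.03,"dy":0.04,"dz":0.14,"wx":0,"wy":0,"wz":0}]'
python3 -m inch '[{"gripper":0.8,"dx":-0.025,"dy":0.03,"dz":0,"wx":0,"wy":0,"wz":0},{"gripper":0.8,"dx":-0.05,"dy":0.06,"dz":0,"wx":0,"wy":0,"wz":0},{"gripper":0.8,"dx":-0.075,"dy":0.09,"dz":0,"wx":0,"wy":0,"wz":0},{"gripper":0.8,"dx":-0.1,"dy":0.12,"dz":0,"wx":0,"wy":0,"wz":0},{"gripper":0.8,"dx":-0.125,"dy":0.15,"dz":0,"wx":0,"wy":0,"wz":0}]'
python3 -m inch '[{"gripper":0.8,"dx":0,"dy":0,"dz":0,"wx":0,"wy":0,"wz":0},{"gripper":0.8,"dx":0,"dy":0,"dz":0,"wx":0,"wy":0,"wz":0},{"gripper":0.8,"dx":0,"dy":0,"dz":0,"wx":0,"wy":0,"wz":0},{"gripper":0.8,"dx":0,"dy":0,"dz":0,"wx":0,"wy":0,"wz":0},{"gripper":0.8,"dx":0,"dy":0,"dz":0,"wx":0,"wy":0,"wz":0}]'
python3 - <<'E'
from h import *
b=manip.camera("scene")[150:230,260:400];a=manip.camera("top")[150:230,250:390]
cv2.imwrite("pics/g5.png",cv2.resize(np.vstack([b,a])[:150],None,fx=4,fy=4,interpolation=cv2.INTER_CUBIC))
E
```

```text
clock: 15.45
eef_pos: [540.7, 35.3, 41.1]
eef_rot: [3.142, 0.0, -2.896]
wrist_force: [0.8, -0.2, 0.1]
finger_gap: 54.9
finger_force: 0.0
clock: 15.87
eef_pos: [512.1, 74.5, 184.7]
eef_rot: [-3.141, 0.004, -2.899]
wrist_force: [0.8, 0.3, 0.9]
finger_gap: 74.8
finger_force: 0.0
clock: 16.28
eef_pos: [384.2, 226.3, 181.3]
eef_rot: [3.141, 0.001, -2.897]
wrist_force: [0.2, 0.7, -0.2]
finger_gap: 75.6
finger_force: 0.0
clock: 16.7
eef_pos: [386.3, 224.5, 181.0]
eef_rot: [-3.142, -0.0, -2.898]
wrist_force: [-0.8, 0.1, 0.4]
finger_gap: 75.5
finger_force: 0.0
```

View pics/g5.png

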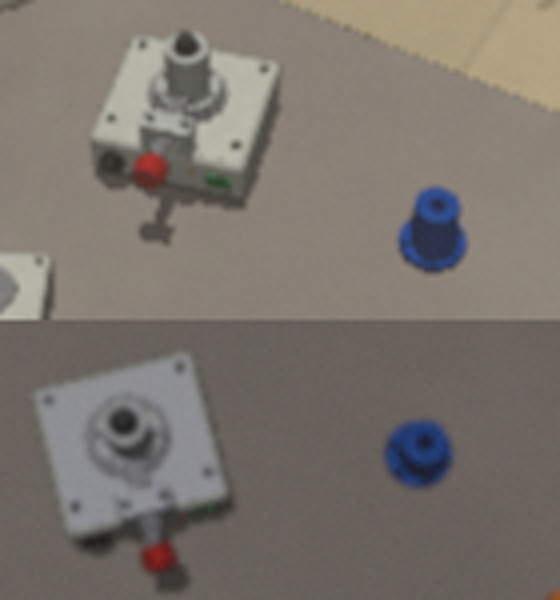

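The hub is seated on the shaft at (187,90). The knob at (150,170) maps to full-picture (297.5,192.5), the same as its home pixel at the start. I'll hand in.

```bash
python3 -c "
from cell import manip
print(manip.sign_off())"
```

```text
the job is handed in; nothing more can be done
None
```

The metal hub sits flat on the larger spinner's seat with the red knob pushed back home over its flange; the arm is clear, it took about 17 s, and the job is handed in (the sign-off returned no verdict).

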